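# Unlock the wrench cradle and slide the wrench home under the riser

## Task

Slide the safety tab of the locked cradle fully aside, swing the keeper bar up until it stands open and lift out the socket wrench. Start the wrench's round head a few centimetres into the wider bay of the plywood riser, set it down flat there and let go; then take hold of it again by the last few centimetres of its handle and slide it in until the head is fully home against the bay's back stop. Leave the keeper standing open and the wrench lying in the bay, and do not disturb the other things on the counter.

Things in the scene. Friction and masses are not known exactly. Their poses are not given: they have to be found in the camera images.
- cradle_mid (a point): Centre of the fixed wrench cradle, on top of its base plate (250 x 80 mm, top 10 mm above the counter). x runs along the wrench to its head and the keeper's hinge, y across to the safety tab, z up. Channel walls hug the wrench's handle (x -122 to -30 mm, 24 mm high over the plate) and head (x 72 to 118, 20 mm high); between them fingers reach both sides of the wrench, down to the plate.
- tab (a joint): Safety tab: slides along the cradle's +y. 0 = locked (its steel tongue lies over the keeper bar), 0.018 m = end of travel, fully released; below about 0.008 the keeper cannot lift. Sliding friction about 3 N, no spring, it stays where it is left.
- tab_knob (a point): Grip of the safety tab: upright black block 12 x 12 mm, 47 to 81 mm above the counter; the point is on its axis at 70 mm. Below it the tongue, 12 mm wide, 41 to 47 mm above the counter, reaches inwards over the keeper. At cradle x = 55, y = 52 mm when locked; it moves with the tab. Axes as the cradle's.
- keeper (a joint): Keeper bar: 0 = down over the wrench, grows as its free end swings up and away about the hinge, stop at 1.6 rad (nearly upright). Stiff hinge, about 0.12 N m: it stays where it is left. Counts as standing open above 1.2 rad.
- keeper_hinge (a point): Hinge axis of the keeper: at cradle x = 115, y = 0 mm, 35 mm above the counter. The axis runs along the cradle's y. Its orientation turns with the keeper.
- fin (a point): Grip of the keeper: aluminium block on the bar's free end, 24 mm wide along the hinge axis, 14 mm along the bar, 24 mm high. The point is in it, 115 mm from the hinge along the bar and 18 mm above the hinge (53 mm above the counter, over cradle x = 0, when down), 10 mm below its top. The bar is 20 wide, 8 mm thick. Pinched on the 24 mm faces it can turn in the fingers as it swings.
- wrench_center (a point): Ratchet socket wrench, 220 mm long, about 0.35 kg, along its own x, head at +x. Point half-way along, 8 mm above its underside. Straight handle 20 wide, 16 mm high, x -110 to +40 mm; neck 12 wide; round head 34 mm across, 18 high, centred at x = 93. Centre of mass about 9 mm towards the head. In the cradle its underside is 10 mm above the counter.
- wrench_tail (a point): Point on the wrench's axis near the free end of the handle, 20 mm from that end (wrench x = -90 mm), 8 mm above the underside.
- wrench_tip (a point): Foremost point of the wrench's head (wrench x = +110 mm), 8 mm above the underside.
- bay (a point): Middle of the mouth of the wider bay, on the counter; x straight into the bay, y across, z up. Fixed plywood riser 190 deep, 200 wide. The bay is 46 wide, 32 mm high, floored by the counter, stopped by a block 145 mm in; the wrench then sticks out 75 mm. A narrower bay, 28 mm wide, lies 90 mm to the -y side. The roof (top 48 mm) begins 40 mm behind the mouth; a turntable stands on it.
- turntable: Bystander: small round aluminium turntable with valve caps, 124 mm in diameter, standing on the riser; origin under its centre.
- jar: Bystander: glass jar with a steel screw lid, 66 mm in diameter, 95 mm high; origin under its centre.
- tin: Bystander: tin, 60 mm in diameter, 85 mm high; origin under its centre.
- lens: Bystander: yellow domed indicator lens, 56 mm in diameter, 25 mm high; origin under its centre.
- shifter: Bystander: gear shifter, flat steel arm about 130 mm long along its x with an upright rubber peg 42 mm high at +x; origin under its middle.
- spanner: Bystander: flat open-ended spanner, 160 mm long along its x; origin under its middle.
There are look-alikes about, which are no part of the job. What is shaped like the part that bears wrench_center but red is not meant.

How it is judged:
On the way, in this order (a step that is already met when the one before it is completed fails the run):
1. the safety tab is slid aside (at least 14 mm of its 18) (value of joint tab above 0.014 m), for 0.1 s.
2. the keeper is swung up to stand open (above 1.2 rad) (value of joint keeper above 1.2 rad), for 0.1 s.
3. the wrench is lifted out of the cradle (its centre above 50 mm) (height (world z) of wrench_center above 0.05 m), for 0.1 s.
4. the wrench lies flat on the counter, let go, with its head 5 to 115 mm inside the wider bay (height (world z) of wrench_center below 0.014 m and angle between wrench_center's own z axis and vertical below 0.1 rad and x of wrench_tip in the frame of bay between 0.005 and 0.115 m and y of wrench_tip in the frame of bay between -0.02 and 0.02 m and contact force between the fingers and wrench below 0.1 N), for 0.2 s.
5. the wrench is gripped again by the end of its handle (within 40 mm of the point 20 mm from its end) (distance between the grasp point and wrench_tail below 0.04 m and contact force between the fingers and wrench above 2 N), for 0.1 s.
At the end, for the whole second after the job is handed in: The wrench lies flat in the wider bay, head first, the front of its head within 7 mm of the back stop (at least 138 mm inside the mouth), let go and at rest; the keeper still stands open (above 1.2 rad) (x of wrench_tip in the frame of bay above 0.138 m and y of wrench_tip in the frame of bay between -0.02 and 0.02 m and height (world z) of wrench_center below 0.014 m and angle between wrench_center's own z axis and vertical below 0.1 rad and value of joint keeper above 1.2 rad); the robot touches nothing.
It fails at once if a bystander (turntable, jar, tin, lens, shifter or spanner) is moved more than 40 mm (distance of any of turntable, jar, tin, lens, shifter, spanner from where it was at the start of the episode above 0.04 m).
It also fails if it takes over 58 s, if anything falls off the work surface, if the arm or the gripper's body presses on something with over 40 N, if the wrist force passes 120 N, or if a joint passes its speed limit or range.

## Robot

A 6-joint arm with a two-finger parallel gripper is mounted at the origin on the work surface. World frame = base frame: x ahead of the robot, y to its left, z up, the work surface at z = 0. Lengths are in m, angles in rad, forces in N, time in s.
With the tool pointing down it reaches from about 0.3 to 0.775 m from the base axis. Payload 14.6 kg.
Tool frame: the origin (TCP) lies at the very end of the fingers, on their centre line; the grasp point (between the pads) lies 19 mm behind it; z points along the fingers, y is the line along which they close (so a half turn about z gives the same grasp; the last joint's range is limited). The gripper opens to 94 mm and grips with 3 to 60 N. Pads are 16 mm wide; open, the fingers measure 119 mm over their backs; the gripper's body (75 mm by 177 mm) begins 78 mm behind the grasp point.
Start: joints at [-1.234, 0.3, 1.521, -0, 1.321, -0.067], TCP at [0.216, -0.506, 0.205] pointing down, gripper open.
Joint ranges: [-3.03, 3.03], [-0.79, 2.21], [0.23, 2.52], [-1.04, 4.18], [0, 3.07], [-2.55, 2.55]. Speed limits (rad/s): [2.22, 2.22, 2.57, 3.14, 3.14, 3.14].

## Interface

Orientations are given as [roll, pitch, yaw] about the fixed x, y, z axes, in that order (R = Rz(yaw) Ry(pitch) Rx(roll)).
In Python, from station import telemetry, cams, hand_in, nets gives the robot as it stands.
- The arm moves only by the tool move_arm, never from a script. Its argument "increments" is a list of rows, each a list of 4 numbers: the shift along the tool's x, y, z in m, then the turn about the tool's z in rad. In form: [[tx, ty, tz, roll], ...]. A call has 1 to 20 rows; each row shifts and turns the commanded pose from where the row before left it, along the tool's axes as they then stand; what a row does not reach is not made up. A row lasts 1/8 s, in which the tool goes at most 62.5 mm and 10.7 degrees, less where a joint would pass 70% of its speed; a pose out of reach is approached as far as the arm can. A call is refused whole if a number of a shift passes 0.0625 or a number of a turn 0.188, either way. A call with a gripper value outside its range is refused whole. "grip" is the opening, from 0 (shut) to 1 (fully open), set as the call begins (left out, the last holds). The fingers move at their own pace and stop on an object; "force" is the grip in N (left out, the last holds). Time passes only in rows, so rows that do not move let the fingers close. It gives the time, the measured TCP pose, the force, the opening and the grip force at its end, in the units of the state.
- telemetry.get_obs(): the state, without advancing time (a new reading comes with each control period).
- cams.camera(name): name is "side" or "top" or "wrist"; returns the picture (400x640x3 uint8, blue, green, red); there is no depth.
- cams.camera_model(name): a dict with "intrinsics" (3x3 intrinsics, pixels), "k1" (the pictures are not rectified: a ray, as slopes to the right and down, at radius r is drawn at 1 + k1 r^2 times it, then the intrinsics apply), "xyz" and "attitude" of the camera in the world; the wrist camera has in their place "T_tool_cam" (4x4, takes a point from camera to tool coordinates, whose origin is the TCP and whose axes are the flange's). Camera axes: x right, y up, looking along -z (the intrinsics and any distortion apply to the point x, -y, -z); pixel columns grow to the right and rows downward; lengths in m; the calibration is good to about 2 mm. A picture is of the moment at which its call begins: read the wrist's pose just before it. camera_model takes no time and is no camera call.
- hand_in(): hands the job in; it is judged then, once.
Trained networks look in the newest picture that a camera, given by its name, has taken for a name from the list of things; names that differ only in an ending like _2 or _b are one class to them, and where a whole thing is asked for, a point or a joint stands for the part that bears it (a point fixed in the world has none). Each returns a list of dicts, best first, with "conf" (0 to 1); they miss things now and then, are a little off and sometimes report something else, mostly with a low value. They report only what shows in the picture. A call takes as long as a camera call. They do not tell look-alikes from the thing itself.
- nets.search_frame(camera, query): "extent" ([left, top, right, bottom] in pixels, round what is visible of it).
- nets.mark_of(camera, query): "centre" ([column, row] in pixels: a listed point, or the origin of a listed thing).
The state is a dict: "time_s": time; "qpos": joint angles; "joint_vel": joint speeds; "tau": joint torques, N m; "ee_pos": TCP position; "eef_rot": TCP orientation; "force": force on the tool from outside, world axes, zero at the start; "moment": the same for the moment, N m; "grip_width": finger opening in m; "grip_force": force on a finger pad.
Only numpy, scipy, OpenCV 4.12 (cv2) and the standard library are available. Lean on these libraries where they do the work, as an engineer would, in place of code of your own. Each camera call takes 0.05 s, during which the arm holds its last target. There are 200 camera calls.

## Working session

There is one attempt and no reset: what is moved stays moved. The work goes in short steps, Python scripts to look and compute and a tool call to move; the robot and the scene stay as the last step left them, time stands still between calls to the robot, and variables do not carry over. Pictures are saved under pics/ and viewed, at most 10 in all, crops included, and the job is handed in when it is done.

Besides the shell and the picture viewer there is one more tool, called after "Call:" by a JSON object that holds its "name" and its "arguments", one argument or row to a line. move_arm: Moves the arm, as the interface text tells. Its arguments: {"type":"object","properties":{"increments":{"type":"array"},"grip":{"type":"number"},"force":{"type":"number"}},"required":["increments"]}

```bash
mkdir -p pics; cat > h.py <<'E'
import numpy as np, cv2
from scipy.spatial.transform import Rotation as R
from station import telemetry, cams, nets
def pose():
    o=telemetry.get_obs(); return np.array(o["ee_pos"]), R.from_euler('xyz',o["eef_rot"]).as_matrix()
def cam(name, ee=None):
    m=cams.camera_model(name); K=np.array(m["intrinsics"])
    if name=="wrist":
        p,Rm=ee; T=np.eye(4);T[:3,:3]=Rm;T[:3,3]=p; T=T@np.array(m["T_tool_cam"])
        return K,m["k1"],T[:3,3],T[:3,:3]
    a=np.array(m["attitude"]); Rm=a if a.shape==(3,3) else R.from_euler('xyz',a).as_matrix()
    return K,m["k1"],np.array(m["xyz"]),Rm
def ray(c,uv):
    K,k1,p,Rm=c
    d=np.array([(uv[0]-K[0,2])/K[0,0],(uv[1]-K[1,2])/K[1,1]]); s=d.copy()
    for _ in range(20): s=d/(1+k1*(s@s))
    return p,Rm@np.array([s[0],-s[1],-1.])
def at_z(c,uv,z):
    p,d=ray(c,uv); return p+d*(z-p[2])/d[2]
def proj(c,X):
    K,k1,p,Rm=c; q=Rm.T@(np.array(X)-p); s=np.array([q[0],-q[1]])/-q[2]; s=s*(1+k1*(s@s))
    return K[0,0]*s[0]+K[0,2],K[1,1]*s[1]+K[1,2]
def tri(rs):
    A=0;b=0
    for p,d in rs:
        d=d/np.linalg.norm(d);M=np.eye(3)-np.outer(d,d);A=A+M;b=b+M@p
    return np.linalg.solve(A,b)
E
python3 - <<'E'
from h import *
for n in ["top","side"]:
    im=cams.camera(n); cv2.imwrite(f"pics/{n}0.png",im); c=cam(n); print(n,cams.camera_model(n))
    for q,z in [("cradle_mid",.01),("tab_knob",.07),("keeper_hinge",.035),("fin",.053),("wrench_center",.018),("wrench_tail",.018),("wrench_tip",.018),("bay",0),("turntable",.048),("jar",0),("tin",0),("lens",0),("shifter",0),("spanner",0)]:
        print(q,[(np.round(r["conf"],2),np.round(r["centre"]).tolist(),np.round(at_z(c,r["centre"],z)[:2],3).tolist()) for r in nets.mark_of(n,q)[:3]])
E
```

```text
top {'intrinsics': array([[410.93712151,   0.        , 317.52368113],
       [  0.        , 410.93712151, 207.3466186 ],
       [  0.        ,   0.        ,   1.        ]]), 'k1': -0.048273905966363384, 'xyz': array([ 0.29950424, -0.00565587,  1.08951617]), 'attitude': array([ 0.2156344 , -0.00382674, -1.48047283])}
cradle_mid [(np.float64(0.9), [232.0, 200.0], [0.535, 0.243])]
tab_knob [(np.float64(0.52), [211.0, 170.0], [0.596, 0.294])]
keeper_hinge [(np.float64(0.71), [244.0, 158.0], [0.648, 0.22])]
fin []
wrench_center [(np.float64(0.92), [183.0, 300.0], [0.26, 0.333]), (np.float64(0.63), [232.0, 200.0], [0.532, 0.243])]
wrench_tail [(np.float64(0.58), [226.0, 229.0], [0.453, 0.247]), (np.float64(0.57), [161.0, 275.0], [0.317, 0.399]), (np.float64(0.53), [305.0, 252.0], [0.412, 0.033])]
wrench_tip [(np.float64(0.95), [242.0, 164.0], [0.635, 0.227]), (np.float64(0.84), [210.0, 332.0], [0.188, 0.253])]
bay [(np.float64(0.8), [392.0, 185.0], [0.619, -0.186])]
turntable [(np.float64(0.71), [411.0, 141.0], [0.733, -0.224]), (np.float64(0.63), [302.0, 124.0], [0.754, 0.074])]
jar [(np.
[... 1066 characters left out ...]
(np.float64(0.64), [315.0, 277.0], [0.534, 0.224])]
wrench_tail [(np.float64(0.84), [349.0, 284.0], [0.435, 0.243]), (np.float64(0.74), [392.0, 338.0], [0.32, 0.403])]
wrench_tip [(np.float64(0.74), [435.0, 291.0], [0.189, 0.254]), (np.float64(0.52), [278.0, 275.0], [0.639, 0.224])]
bay []
turntable [(np.float64(0.58), [266.0, 160.0], [0.739, -0.236]), (np.float64(0.32), [276.0, 272.0], [0.643, 0.233])]
jar [(np.float64(0.77), [262.0, 329.0], [0.665, 0.386])]
tin [(np.float64(0.91), [242.0, 238.0], [0.773, 0.081])]
lens [(np.float64(0.63), [282.0, 232.0], [0.651, 0.052])]
shifter [(np.float64(0.79), [355.0, 233.0], [0.416, 0.042])]
spanner [(np.float64(0.63), [333.0, 146.0], [0.499, -0.39])]
```

View pics/top0.png

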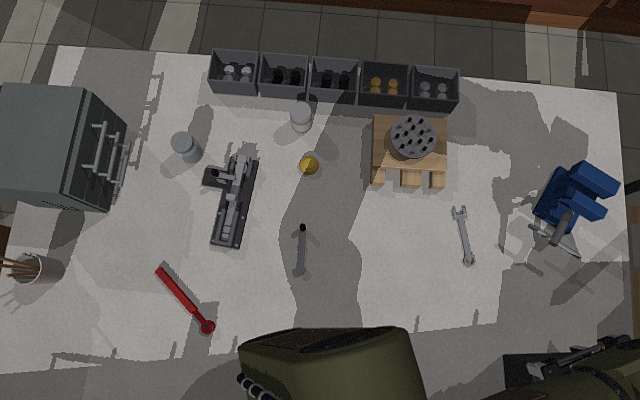

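View pics/side0.png

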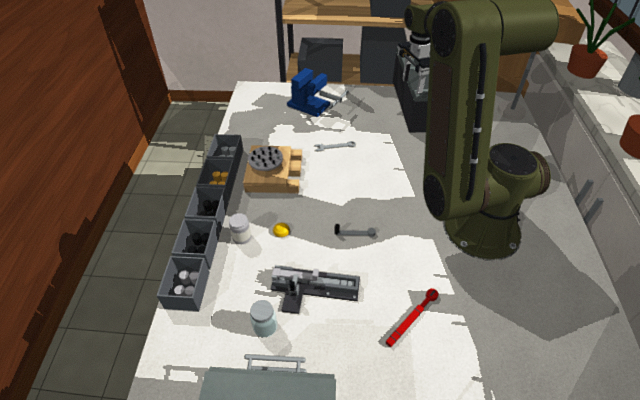

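The top view shows the cradle (≈235,200), with the tab knob on its left at (211,170). The riser is at (410,150), and its mouth faces the robot at row ≈185. The red look-alike is at (185,300). The side view agrees.

```bash
cat >> h.py <<'E'
def go(t,yaw=None):
    """tool-frame shift and roll to world target t with tool y-axis along world angle yaw (mod pi)"""
    p,Rm=pose(); d=Rm.T@(np.array(t)-p); a=0; y=np.arctan2(Rm[1,1],Rm[0,1])
    if yaw is not None:
        a=-(yaw-y); a=(a+np.pi/2)%np.pi-np.pi/2   # tool z down
    print("shift",np.round(d,4),"roll",round(a,3),"| y-ang",round(y,3),"q",np.round(telemetry.get_obs()["qpos"],2),"t",telemetry.get_obs()["time_s"])
E
python3 - <<'E'
from h import *
p,Rm=pose(); print(p,Rm.round(3)); m=cams.camera_model("wrist"); print(m)
go([0.5,-0.1,0.30],0)
E
```

```text
[ 0.21609159 -0.50574674  0.20543895] [[ 0.92   0.393 -0.   ]
 [ 0.393 -0.92   0.   ]
 [-0.    -0.    -1.   ]]
{'intrinsics': array([[304.29996515,   0.        , 316.13245226],
       [  0.        , 304.29996515, 200.17000663],
       [  0.        ,   0.        ,   1.        ]]), 'k1': -0.0476757166511902, 'T_tool_cam': array([[-6.49492348e-06,  9.66962885e-01,  2.54917200e-01,
         7.41844732e-02],
       [ 9.99999989e-01, -3.08551252e-05,  1.42519548e-04,
        -6.68899568e-04],
       [ 1.45676616e-04,  2.54917199e-01, -9.66962874e-01,
        -1.79194809e-01],
       [ 0.00000000e+00,  0.00000000e+00,  0.00000000e+00,
         1.00000000e+00]])}
shift [ 0.4205 -0.2616 -0.0946] roll -1.167 | y-ang -1.167 q [-1.23  0.3   1.52 -0.    1.32 -0.07] t 1.5
```

Call:
{"name": "move_arm", "arguments": {
  "increments": [
    [0.049, -0.025, -0.008, 0],
    [0.049, -0.025, -0.008, 0],
    [0.049, -0.025, -0.008, 0],
    [0.049, -0.025, -0.008, 0],
    [0.049, -0.025, -0.008, 0],
    [0.049, -0.025, -0.008, 0],
    [0.049, -0.025, -0.008, 0],
    [0.049, -0.025, -0.008, 0],
    [0, 0, 0, 0.17],
    [0, 0, 0, 0.17],
    [0, 0, 0, 0.1],
    [0, 0, 0, 0]
  ],
  "grip": 1,
  "force": 30
}}

```text
time_s: 3.0
ee_pos: [0.498, -0.1678, 0.2694]
eef_rot: [3.142, -0.0, -0.036]
force: [0.6, 1.3, -0.5]
grip_width: 0.0937
grip_force: 0.0
```

```bash
python3 - <<'E'
from h import *
e=pose(); im=cams.camera("wrist"); cv2.imwrite("pics/w1.png",im); c=cam("wrist",e); print(e[0])
for q,z in [("bay",0),("turntable",.048)]:
    print(q,[(round(r["conf"],2),np.round(r["centre"]).tolist(),at_z(c,r["centre"],z)[:2].round(4)) for r in nets.mark_of("wrist",q)[:3]])
go([0.5,0.26,0.30],0)
E
```

```text
[ 0.49798331 -0.16781786  0.26944232]
bay []
turntable []
shift [-0.0126 -0.4277 -0.0305] roll 1.537 | y-ang -1.605 q [-0.39  0.2   1.49  0.    1.45  1.21] t 3.15
```

View pics/w1.png

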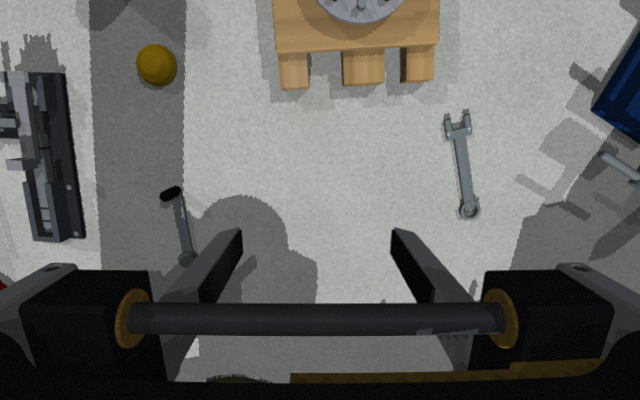

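The riser shows three front walls: 279–309, 342–384 and 401–435. The wider bay is the gap at 309–342, ending at row ≈87. I'll zoom in there.

```bash
python3 - <<'E'
import cv2
im=cv2.imread("pics/w1.png"); cv2.imwrite("pics/w1z.png",cv2.resize(im[0:100,265:445],None,fx=4.4,fy=4.4,interpolation=cv2.INTER_CUBIC))
E
```

```text
(no output)
```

View pics/w1z.png

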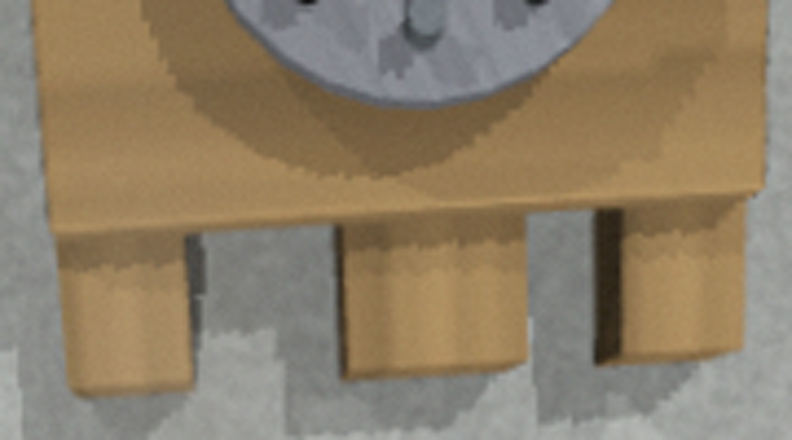

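```bash
python3 - <<'E'
from h import *
m=cams.camera_model("wrist")
e=(np.array([0.49798,-0.16782,0.26944]),pose()[1]); c=cam("wrist",e)
f=lambda u,v,z:at_z(c,(265+u/4.4,v/4.4),z)
a=f(52,232,.048);b=f(765,190,.048); d=a-b; print("roof",a,b,np.linalg.norm(d),"yaw",np.arctan2(-d[0],d[1]))
for z in (.032,): 
  P=[f(u,v,z) for u,v in [(70,388),(192,383),(344,375),(525,362),(604,360),(742,348)]]
  print(np.round(P,4)); 
  print(np.linalg.norm(np.diff(P,axis=0),axis=1)); d=P[0]-P[-1]; print("yaw",np.arctan2(-d[0],d[1]),"mid",(P[1]+P[2])/2)
go([0.5,0.26,0.30])
E
```

```text
roof [ 0.65390306 -0.12430283  0.048     ] [ 0.65929729 -0.32246493  0.048     ] 0.19823550751663838 yaw 0.027214582719407403
[[ 0.614  -0.1252  0.032 ]
 [ 0.6141 -0.1612  0.032 ]
 [ 0.6148 -0.2061  0.032 ]
 [ 0.6169 -0.2595  0.032 ]
 [ 0.6169 -0.2829  0.032 ]
 [ 0.6194 -0.3238  0.032 ]]
[0.03606413 0.04484595 0.0534498  0.02339471 0.04106431]
yaw 0.02727469984347365 mid [ 0.61444482 -0.18363721  0.032     ]
shift [-0.0126 -0.4277 -0.0305] roll 0 | y-ang -1.605 q [-0.39  0.2   1.49  0.    1.45  1.21] t 3.15
```

The bay mouth is at about (0.6145, -0.1835) with yaw ≈ 0.027. The widths match the given sizes (198 mm overall, 45 mm bay). Next I go over the cradle.

Call:
{"name": "move_arm", "arguments": {
  "increments": [
    [0, -0.058, 0, 0],
    [0, -0.058, 0, 0],
    [0, -0.058, 0, 0],
    [0, -0.058, 0, 0],
    [0, -0.058, 0, 0],
    [0, -0.058, 0, 0],
    [0, -0.058, 0, 0],
    [0, 0, 0, 0.14],
    [0, 0, 0, 0]
  ]
}}

```text
time_s: 4.28
ee_pos: [0.5126, 0.2383, 0.2692]
eef_rot: [3.141, 0.0, -0.173]
force: [-0.6, -0.8, -0.1]
grip_width: 0.0939
grip_force: 0.0
```

```bash
python3 - <<'E'
from h import *
e=pose(); im=cams.camera("wrist"); cv2.imwrite("pics/w2.png",im[:250]); c=cam("wrist",e); print(e[0])
cv2.imwrite("pics/w2z.png",cv2.resize(im[0:260,190:450],None,fx=2.3,fy=2.3,interpolation=cv2.INTER_CUBIC))
for q,z in [("cradle_mid",.01),("tab_knob",.07),("keeper_hinge",.035),("fin",.053),("wrench_center",.018),("wrench_tail",.018),("wrench_tip",.018)]:
    print(q,[(round(r["conf"],2),np.round(r["centre"]).tolist(),at_z(c,r["centre"],z)[:2].round(4)) for r in nets.mark_of("wrist",q)[:3]])
E
```

```text
[0.51255658 0.23825751 0.26923792]
cradle_mid [(0.88, [315.0, 160.0], array([0.5309, 0.2372]))]
tab_knob [(0.85, [268.0, 124.0], array([0.5911, 0.2847])), (0.61, [198.0, 89.0], array([0.6461, 0.3575]))]
keeper_hinge [(0.93, [306.0, 70.0], array([0.6494, 0.2276]))]
fin []
wrench_center [(0.91, [284.0, 326.0], array([0.2705, 0.3364])), (0.89, [317.0, 160.0], array([0.5312, 0.2348]))]
wrench_tail [(0.78, [238.0, 303.0], array([0.326, 0.4  ])), (0.58, [320.0, 223.0], array([0.4378, 0.2466]))]
wrench_tip [(0.89, [341.0, 355.0], array([0.1948, 0.2514])), (0.64, [308.0, 76.0], array([0.6435, 0.2264]))]
```

View pics/w2z.png

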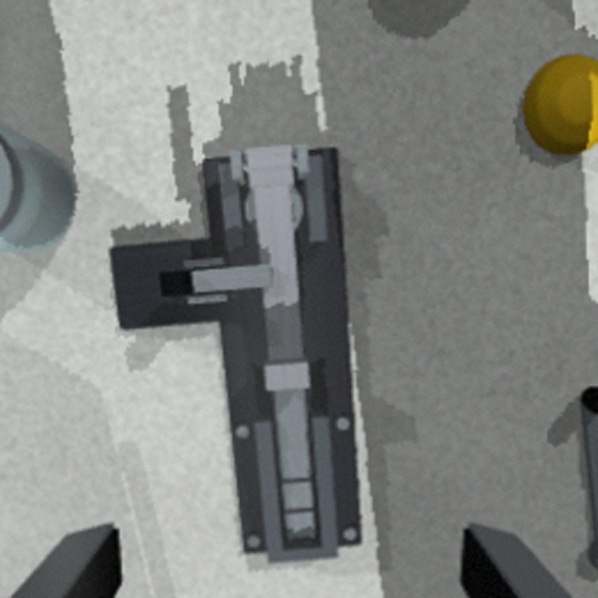

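The crop shows the cradle plate with corners (205,158), (337,149), (360,543) and (246,552), the knob top at (177,284) and the fin top at (287,376).

```bash
python3 - <<'E'
from h import *
e=pose(); c=cam("wrist",e)
f=lambda u,v,z:at_z(c,(190+u/2.3,v/2.3),z)
P=np.array([f(*q,.01) for q in [(205,158),(337,149),(360,543),(246,552)]]); print(P.round(4)); M=P.mean(0)
print(np.linalg.norm(P-np.roll(P,-1,0),axis=1), "mid",M)
d=P[0]+P[1]-P[2]-P[3]; y=np.arctan2(d[1],d[0]); print("yaw",y)
k=f(177,284,.081); fn=f(287,376,.063); ct=np.array([np.cos(y),np.sin(y)]); cy=np.array([-ct[1],ct[0]])
print("knob",k,(k-M)[:2]@ct,(k-M)[:2]@cy,"fin",fn,(fn-M)[:2]@ct,(fn-M)[:2]@cy)
h=np.array([0.6494,.2276])-M[:2];print("hinge",h@ct,h@cy)
go([0.5,0.26,0.30],y+np.pi/2)
E
```

```text
[[0.6612 0.2628 0.01  ]
 [0.6525 0.1858 0.01  ]
 [0.4071 0.2097 0.01  ]
 [0.4141 0.2861 0.01  ]]
[0.07758518 0.24651253 0.07674969 0.24817991] mid [0.53373097 0.23611173 0.01      ]
yaw -0.09561814737991045
knob [0.59210642 0.2830919  0.081     ] 0.053623484186297886 0.052338820462494495 fin [0.53321549 0.236537   0.063     ] -0.0005537294737560761 0.0003741189753488507
hinge 0.1159532993906008 0.002570365871690511
shift [-0.0165 -0.0198 -0.0304] roll -0.08 | y-ang -1.747 q [0.37 0.29 1.38 0.   1.47 2.12] t 4.675
```

Call:
{"name": "move_arm", "arguments": {
  "increments": [
    [0, 0, 0, -0.08],
    [0.038, -0.026, 0.056, 0],
    [0.038, -0.026, 0.056, 0],
    [0, 0, 0.055, 0],
    [0, 0, 0, 0],
    [0, 0, 0, 0]
  ],
  "grip": 0.5,
  "force": 20
}}

```text
time_s: 5.42
ee_pos: [0.583, 0.2765, 0.1207]
eef_rot: [-3.14, -0.003, -0.096]
force: [-0.3, 0.2, -0.4]
grip_width: 0.0472
grip_force: 0.0
```

```bash
python3 - <<'E'
from h import *
go([0.5934,0.2826,0.052],-0.096+np.pi/2)
E
```

```text
shift [ 0.0095 -0.007   0.0688] roll -0.0 | y-ang -1.667 q [0.39 0.58 1.32 0.   1.24 2.05] t 5.425
```

Call:
{"name": "move_arm", "arguments": {
  "increments": [
    [0.0095, -0.007, 0.02, 0],
    [0, 0, 0.025, 0],
    [0, 0, 0.023, 0],
    [0, 0, 0, 0]
  ]
}}

```text
time_s: 5.92
ee_pos: [0.5927, 0.2824, 0.0514]
eef_rot: [-3.141, -0.001, -0.096]
force: [0.9, -0.2, 0.6]
grip_width: 0.0473
grip_force: 0.0
```

Call:
{"name": "move_arm", "arguments": {
  "increments": [
    [0, 0, 0, 0],
    [0, 0, 0, 0],
    [0, 0, 0, 0],
    [0, 0, 0, 0],
    [0, -0.005, 0, 0],
    [0, -0.005, 0, 0],
    [0, -0.005, 0, 0],
    [0, -0.0045, 0, 0],
    [0, 0, 0, 0]
  ],
  "grip": 0
}}

```text
time_s: 7.05
ee_pos: [0.5945, 0.3018, 0.0506]
eef_rot: [3.141, -0.001, -0.096]
force: [-1.1, -1.2, 6.7]
grip_width: 0.0117
grip_force: 20.0
```

Call:
{"name": "move_arm", "arguments": {
  "increments": [
    [0, 0, 0, 0],
    [0, 0, 0, 0],
    [0, 0, 0, 0],
    [0, 0, -0.02, 0],
    [0, 0, -0.025, 0],
    [0, 0, -0.025, 0],
    [-0.018, 0.024, 0, 0],
    [-0.018, 0.024, 0, 0],
    [-0.018, 0.023, 0, 0],
    [0, 0, 0, 0]
  ],
  "grip": 0.5
}}

```text
time_s: 8.3
ee_pos: [0.5334, 0.2355, 0.1217]
eef_rot: [-3.141, -0.001, -0.097]
force: [-0.1, 0.8, 0.4]
grip_width: 0.0467
grip_force: 0.0
```

```bash
python3 - <<'E'
from h import *
go([0.5337,0.2361,0.034],-0.096+np.pi/2)
c=cam("top"); cams.camera("top")
print([(r["conf"],at_z(c,r["centre"],.07)[:2]) for r in nets.mark_of("top","tab_knob")])
c=cam("side"); cams.camera("side")
print([(r["conf"],at_z(c,r["centre"],.07)[:2]) for r in nets.mark_of("side","tab_knob")])
E
```

```text
shift [ 0.0001 -0.0005  0.0877] roll -0.001 | y-ang -1.668 q [ 0.35  0.45  1.52 -0.    1.17  2.02] t 8.3
[]
[(0.68, array([0.5791647 , 0.29619079]))]
```

Call:
{"name": "move_arm", "arguments": {
  "increments": [
    [0, 0, 0.03, 0],
    [0, 0, 0.03, 0],
    [0, 0, 0.027, 0],
    [0, 0, 0, 0]
  ]
}}

```text
time_s: 9.0
ee_pos: [0.5329, 0.2363, 0.0312]
eef_rot: [3.14, 0.003, -0.096]
force: [1.0, -0.1, 0.5]
grip_width: 0.0472
grip_force: 0.0
```

Call:
{"name": "move_arm", "arguments": {
  "increments": [
    [0, 0, 0, 0],
    [0, 0, 0, 0],
    [0, 0, 0, 0],
    [0.004, 0, -0.017, 0]
  ],
  "grip": 0
}}

```text
time_s: 9.5
ee_pos: [0.5372, 0.2364, 0.0496]
eef_rot: [-3.141, 0.001, -0.096]
force: [1.9, 6.4, -5.4]
grip_width: 0.0239
grip_force: 20.0
```

Call:
{"name": "move_arm", "arguments": {
  "increments": [
    [0.0065, 0, -0.0162, 0],
    [0.0088, 0, -0.015, 0],
    [0.011, 0, -0.0136, 0],
    [0.0129, 0, -0.0118, 0],
    [0.0145, 0, -0.0097, 0],
    [0.0158, 0, -0.0074, 0],
    [0.0167, 0, -0.005, 0],
    [0.0173, 0, -0.0024, 0],
    [0.014, 0, 0, 0],
    [0, 0, 0, 0],
    [0, 0, 0, 0]
  ]
}}

```text
time_s: 10.88
ee_pos: [0.6551, 0.2256, 0.1324]
eef_rot: [-3.139, -0.002, -0.096]
force: [0.8, 5.5, 3.9]
grip_width: 0.0234
grip_force: 20.0
```

```bash
python3 - <<'E'
from h import *
im=cams.camera("side"); cv2.imwrite("pics/s2.png",cv2.resize(im[170:370,200:440],None,fx=3,fy=3))
E
```

```text
(no output)
```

View pics/s2.png

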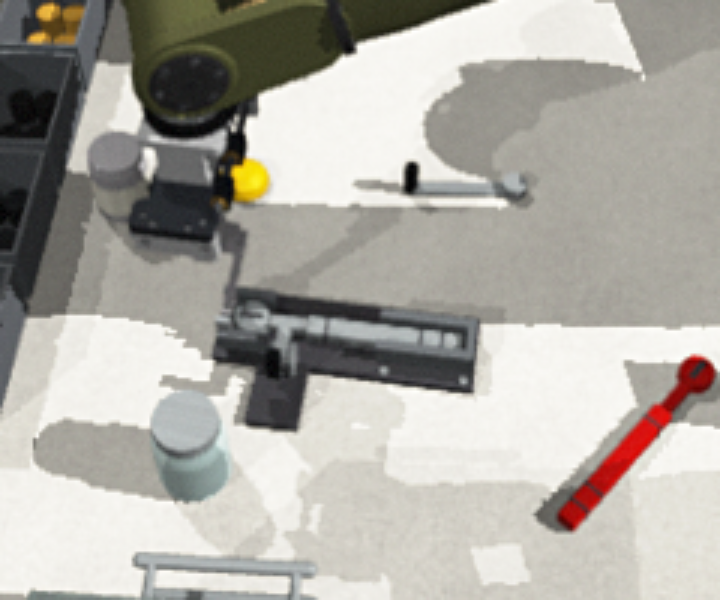

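Call:
{"name": "move_arm", "arguments": {
  "increments": [
    [0, 0, 0, 0],
    [0, 0, 0, 0],
    [0, 0, -0.02, 0],
    [0, 0, -0.03, 0],
    [0, 0, -0.03, 0],
    [-0.042, 0, 0, 0],
    [-0.042, 0.001, 0, 0],
    [-0.043, 0, 0, 0],
    [0, 0, 0, 0]
  ],
  "grip": 0.45,
  "force": 50
}}

```text
time_s: 12.05
ee_pos: [0.5265, 0.2362, 0.2132]
eef_rot: [-3.141, -0.002, -0.095]
force: [1.0, -0.3, 0.7]
grip_width: 0.0421
grip_force: 0.0
```

```bash
python3 - <<'E'
from h import *
e=pose(); im=cams.camera("wrist"); cv2.imwrite("pics/w3.png",im); c=cam("wrist",e); print(e[0])
for q,z in [("wrench_center",.018),("wrench_tail",.018),("wrench_tip",.018),("tab_knob",.07)]:
    print(q,[(round(r["conf"],2),np.round(r["centre"]).tolist(),at_z(c,r["centre"],z)[:2].round(4)) for r in nets.mark_of("wrist",q)[:3]])
go([0.5287,0.2366,0.014],-0.096+np.pi/2)
E
```

```text
[0.5265318  0.23616085 0.21318469]
wrench_center [(0.94, [270.0, 354.0], array([0.2732, 0.33  ])), (0.76, [315.0, 177.0], array([0.5319, 0.2382]))]
wrench_tail [(0.6, [461.0, 61.0], array([0.6526, 0.057 ]))]
wrench_tip [(0.7, [314.0, 84.0], array([0.6419, 0.2287]))]
tab_knob [(0.85, [250.0, 134.0], array([0.5932, 0.3001]))]
shift [-0.0004 -0.001   0.1972] roll -0.001 | y-ang -1.668 q [ 0.36  0.36  1.43 -0.    1.35  2.02] t 12.3
```

View pics/w3.png

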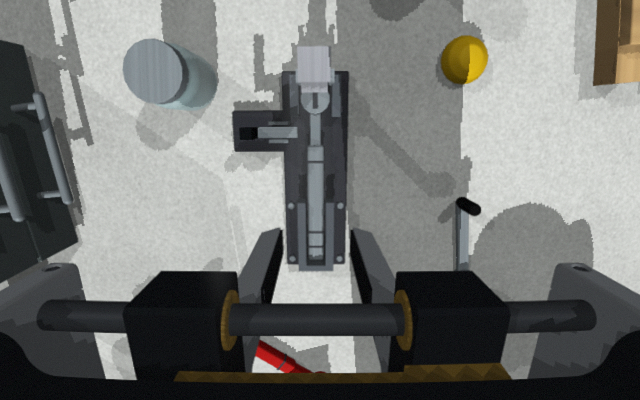

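The picture shows the keeper upright at (315,65), the tab out at (250,134), and the wrench uncovered along column 316. I descend to it now.

Call:
{"name": "move_arm", "arguments": {
  "increments": [
    [0, 0, 0.045, 0],
    [0, 0, 0.05, 0],
    [0, 0, 0.05, 0],
    [0, 0, 0.035, 0],
    [0, 0, 0.01, 0],
    [0, 0, 0, 0]
  ]
}}

```text
time_s: 13.05
ee_pos: [0.5286, 0.2357, 0.0213]
eef_rot: [-3.142, 0.0, -0.097]
force: [-0.3, -0.4, -0.7]
grip_width: 0.0421
grip_force: 0.0
```

```bash
python3 - <<'E'
from h import *
go([0.5287,0.2362,0.014],-0.096+np.pi/2)
E
```

```text
shift [ 0.0001 -0.0005  0.0073] roll -0.001 | y-ang -1.667 q [0.36 0.57 1.59 0.   0.97 2.02] t 13.05
```

Call:
{"name": "move_arm", "arguments": {
  "increments": [
    [0, 0, 0.007, 0],
    [0, 0, 0, 0],
    [0, 0, 0, 0]
  ]
}}

```text
time_s: 13.42
ee_pos: [0.5283, 0.2358, 0.0146]
eef_rot: [-3.141, -0.001, -0.096]
force: [0.1, -0.9, 0.2]
grip_width: 0.0422
grip_force: 0.0
```

Call:
{"name": "move_arm", "arguments": {
  "increments": [
    [0, 0, 0, 0],
    [0, 0, 0, 0],
    [0, 0, 0, 0],
    [0, 0, 0, 0],
    [0, 0, -0.008, 0],
    [-0.002, 0, -0.008, 0],
    [-0.006, 0, -0.015, 0],
    [-0.006, 0, -0.015, 0],
    [-0.01, 0, -0.02, 0],
    [-0.015, 0, -0.02, 0],
    [0, 0, -0.01, 0],
    [0, 0, 0, 0]
  ],
  "grip": 0
}}

```text
time_s: 14.92
ee_pos: [0.4898, 0.2396, 0.1107]
eef_rot: [-3.141, -0.001, -0.096]
force: [-0.2, -0.1, -3.4]
grip_width: 0.0193
grip_force: 50.0
```

```bash
python3 - <<'E'
from h import *
b=np.array([0.6145,-0.1836]);y=.027;x=np.array([np.cos(y),np.sin(y)])
print("place",b-x*.075)
go([*(b-x*.075),0.10],y+np.pi/2)
E
```

```text
place [ 0.53952734 -0.18562475]
shift [0.0903 0.4185 0.0106] roll -0.123 | y-ang -1.667 q [ 0.39  0.39  1.64 -0.    1.12  2.05] t 14.925
```

Call:
{"name": "move_arm", "arguments": {
  "increments": [
    [0.01, 0.0465, 0, 0],
    [0.01, 0.0465, 0, 0],
    [0.01, 0.0465, 0, 0],
    [0.01, 0.0465, 0, 0],
    [0.01, 0.0465, 0, 0],
    [0.01, 0.0465, 0, 0],
    [0.01, 0.0465, 0, 0],
    [0.01, 0.0465, 0, 0],
    [0.01, 0.0465, 0, 0],
    [0, 0, 0, -0.123],
    [-0.03, 0, 0, 0],
    [0, 0, 0, 0]
  ]
}}

```text
time_s: 16.42
ee_pos: [0.5074, -0.1869, 0.1091]
eef_rot: [-3.141, 0.002, 0.026]
force: [0.8, -0.5, -3.0]
grip_width: 0.0193
grip_force: 50.0
```

```bash
python3 - <<'E'
from h import *
e=pose(); im=cams.camera("wrist"); cv2.imwrite("pics/w4.png",im); c=cam("wrist",e); print(e[0])
for q,z in [("wrench_tip",e[0][2]+.004),("bay",0)]:
    print(q,[(round(r["conf"],2),np.round(r["centre"]).tolist(),at_z(c,r["centre"],z)[:2].round(4)) for r in nets.mark_of("wrist",q)[:3]])
go([0.5395,-.1856,0.06],.027+np.pi/2)
E
```

```text
[ 0.50741879 -0.18686783  0.10906041]
wrench_tip [(0.97, [317.0, 21.0], array([ 0.6321, -0.1835]))]
bay []
shift [ 0.0304 -0.0003  0.0497] roll -0.0 | y-ang -1.544 q [-0.42  0.38  1.65  0.    1.11  1.13] t 16.575
```

View pics/w4.png

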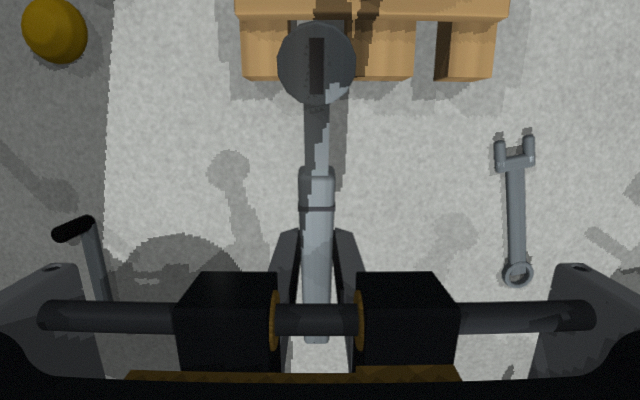

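```bash
python3 - <<'E'
from h import *
e=pose(); c=cam("wrist",e)
for uv in [(242,77),(289,77),(414,77),(436,77),(495,77)]: print(at_z(c,uv,.032).round(4))
print(at_z(c,(316,62),e[0][2]+.0134))
go([0.482,-.187,0.014],.027+np.pi/2)
E
```

```text
[ 0.6152 -0.124   0.032 ]
[ 0.6159 -0.1615  0.032 ]
[ 0.619  -0.2612  0.032 ]
[ 0.6197 -0.2789  0.032 ]
[ 0.622  -0.3274  0.032 ]
[ 0.61185256 -0.18320405  0.12310827]
shift [-0.0271 -0.0004  0.0957] roll -0.0 | y-ang -1.544 q [-0.42  0.38  1.65  0.    1.11  1.13] t 16.575
```

Call:
{"name": "move_arm", "arguments": {
  "increments": [
    [-0.027, 0, 0, 0],
    [0, 0, 0.03, 0],
    [0, 0, 0.03, 0],
    [0, 0, 0.025, 0],
    [0, 0, 0.008, 0],
    [0, 0, 0, 0],
    [0.013, 0, 0, 0],
    [0.013, 0, 0, 0],
    [0.013, 0, 0, 0],
    [0.013, 0, 0, 0],
    [0, 0, 0, 0]
  ]
}}

```text
time_s: 17.95
ee_pos: [0.5348, -0.1858, 0.0171]
eef_rot: [3.141, -0.001, 0.027]
force: [1.5, 0.8, -0.3]
grip_width: 0.0195
grip_force: 50.0
```

```bash
python3 - <<'E'
from h import *
go([0.535,-.1862,0.005],.027+np.pi/2)
E
```

```text
shift [0.0002 0.0004 0.0121] roll 0.0 | y-ang -1.543 q [-0.4   0.56  1.63  0.    0.95  1.14] t 17.95
```

Call:
{"name": "move_arm", "arguments": {
  "increments": [
    [0, 0, 0.004, 0],
    [0, 0, 0.004, 0],
    [0, 0, 0.0025, 0],
    [0, 0, 0, 0]
  ]
}}

```text
time_s: 18.45
ee_pos: [0.5334, -0.1858, 0.0063]
eef_rot: [-3.141, 0.001, 0.027]
force: [0.9, -0.6, 0.3]
grip_width: 0.0194
grip_force: 50.0
```

Call:
{"name": "move_arm", "arguments": {
  "increments": [
    [0, 0, 0.001, 0],
    [0, 0, 0, 0]
  ]
}}

```text
time_s: 18.7
ee_pos: [0.5335, -0.1858, 0.0056]
eef_rot: [-3.142, 0.0, 0.027]
force: [0.0, -0.1, 2.5]
grip_width: 0.0192
grip_force: 50.0
```

Call:
{"name": "move_arm", "arguments": {
  "increments": [
    [0, 0, 0, 0],
    [0, 0, 0, 0],
    [0, 0, 0, 0],
    [0, 0, -0.02, 0],
    [0, 0, -0.03, 0],
    [0, 0, -0.03, 0],
    [-0.03, 0, 0, 0],
    [-0.03, 0, 0, 0],
    [-0.03, 0, 0, 0],
    [0, 0, 0, 0],
    [0, 0, 0, 0]
  ],
  "grip": 0.5
}}

```text
time_s: 20.08
ee_pos: [0.4443, -0.1884, 0.0858]
eef_rot: [3.141, -0.001, 0.027]
force: [0.5, 0.4, 0.2]
grip_width: 0.047
grip_force: 0.0
```

```bash
python3 - <<'E'
from h import *
e=pose(); im=cams.camera("wrist"); cv2.imwrite("pics/w5.png",im); c=cam("wrist",e); print(e[0])
for q,z in [("wrench_center",.008),("wrench_tail",.008)]:
    print(q,[(round(r["conf"],2),np.round(r["centre"]).tolist(),at_z(c,r["centre"],z)[:2].round(4)) for r in nets.mark_of("wrist",q)[:3]])
for n in ("top","side"):
  cams.camera(n); c=cam(n)
  for q in ("wrench_tail","wrench_center"):print(n,[(r["conf"],at_z(c,r["centre"],.008)[:2]) for r in nets.mark_of(n,q)])
go([0.444,-.188,0.012],.027+np.pi/2)
E
```

```text
[ 0.44429949 -0.18842578  0.08577287]
wrench_center [(0.94, [315.0, 85.0], array([ 0.5456, -0.1839]))]
wrench_tail [(0.59, [315.0, 196.0], array([ 0.454 , -0.1867]))]
top [(0.71, array([0.32464327, 0.39318266]))]
top [(0.91, array([ 0.54293286, -0.18007127])), (0.66, array([0.26013568, 0.33820483]))]
side [(0.9, array([0.31712448, 0.39615472])), (0.79, array([ 0.45046126, -0.18426763])), (0.32, array([ 0.63916567, -0.1904307 ])), (0.23, array([0.76338627, 0.08661424]))]
side [(0.83, array([ 0.54351813, -0.18555149])), (0.75, array([0.64937273, 0.21088166])), (0.72, array([0.26172465, 0.32381261])), (0.39, array([ 0.65023504, -0.1965511 ])), (0.17, array([0.42272588, 0.0454501 ]))]
shift [ 0.0003 -0.0002  0.0734] roll -0.0 | y-ang -1.544 q [-0.48  0.29  1.84  0.    1.01  1.07] t 20.525
```

View pics/w5.png

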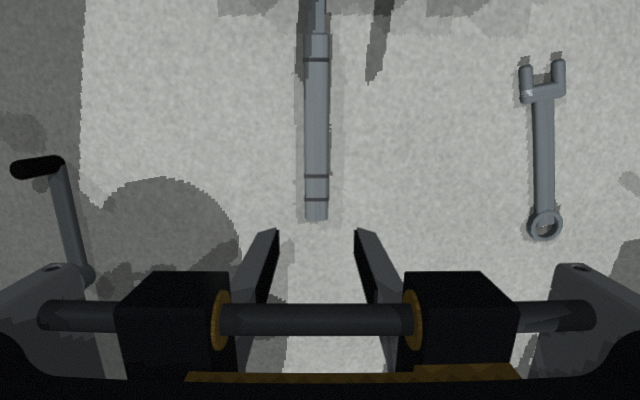

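The wrench lies flat at about (0.545, -0.184). Its tip is ≈39 mm inside the bay and its handle end is at (316,221). I'll grip it by the tail now.

Call:
{"name": "move_arm", "arguments": {
  "increments": [
    [0.004, 0, 0.025, 0],
    [0, 0, 0.025, 0],
    [0, 0, 0.018, 0],
    [0, 0, 0.004, 0],
    [0, 0, 0, 0]
  ],
  "force": 25
}}

```text
time_s: 21.15
ee_pos: [0.4478, -0.1882, 0.0138]
eef_rot: [3.142, -0.0, 0.027]
force: [-0.5, -0.4, 0.7]
grip_width: 0.0472
grip_force: 0.0
```

Call:
{"name": "move_arm", "arguments": {
  "increments": [
    [0, 0, 0, 0],
    [0, 0, 0, 0],
    [0, 0, 0, 0],
    [0, 0, 0, 0]
  ],
  "grip": 0
}}

```text
time_s: 21.65
ee_pos: [0.4478, -0.1882, 0.0138]
eef_rot: [3.141, -0.0, 0.027]
force: [0.4, -0.1, 3.4]
grip_width: 0.0188
grip_force: 25.0
```

Call:
{"name": "move_arm", "arguments": {
  "increments": [
    [0.008, 0, 0, 0],
    [0.01, 0, 0, 0],
    [0.01, 0, 0, 0],
    [0.01, 0, 0, 0],
    [0.01, 0, 0, 0],
    [0.01, 0, 0, 0],
    [0.01, 0, 0, 0],
    [0.01, 0, 0, 0],
    [0.01, 0, 0, 0],
    [0.006, 0, 0, 0],
    [0, 0, 0, 0]
  ]
}}

```text
time_s: 23.02
ee_pos: [0.5418, -0.1857, 0.0137]
eef_rot: [3.142, 0.0, 0.027]
force: [-2.3, 0.2, 5.4]
grip_width: 0.0193
grip_force: 25.0
```

```bash
python3 - <<'E'
from h import *
go([0.5555,-.1852,0.011],.027+np.pi/2)
E
```

```text
shift [ 0.0137 -0.0001  0.0027] roll -0.0 | y-ang -1.544 q [-0.39  0.58  1.61 -0.    0.95  1.15] t 23.025
```

Call:
{"name": "move_arm", "arguments": {
  "increments": [
    [0.004, 0, 0, 0],
    [0.004, 0, 0, 0],
    [0.002, 0, 0, 0],
    [0, 0, 0, 0]
  ]
}}

```text
time_s: 23.52
ee_pos: [0.5512, -0.1854, 0.0138]
eef_rot: [-3.141, 0.001, 0.027]
force: [-5.9, -0.3, 7.2]
grip_width: 0.0191
grip_force: 25.0
```

Call:
{"name": "move_arm", "arguments": {
  "increments": [
    [0.002, 0, 0, 0],
    [0.002, 0, 0, 0],
    [0, 0, 0, 0]
  ]
}}

```text
time_s: 23.9
ee_pos: [0.5552, -0.1854, 0.0137]
eef_rot: [-3.142, 0.001, 0.027]
force: [-5.8, 0.2, 6.6]
grip_width: 0.0194
grip_force: 25.0
```

Call:
{"name": "move_arm", "arguments": {
  "increments": [
    [0.002, 0, 0, 0],
    [0.002, 0, 0, 0],
    [0, 0, 0, 0]
  ]
}}

```text
time_s: 24.28
ee_pos: [0.5565, -0.1853, 0.0135]
eef_rot: [-3.14, 0.008, 0.027]
force: [-25.6, -1.6, 20.5]
grip_width: 0.0193
grip_force: 25.0
```

Call:
{"name": "move_arm", "arguments": {
  "increments": [
    [0.002, 0, 0, 0],
    [0.002, 0, 0, 0],
    [0, 0, 0, 0]
  ]
}}

```text
time_s: 24.65
ee_pos: [0.5605, -0.1852, 0.013]
eef_rot: [-3.14, 0.008, 0.027]
force: [-22.9, -2.0, 14.0]
grip_width: 0.0194
grip_force: 25.0
```

The push force rose to 25 N at x ≈ 0.5565, after ≈109 mm of travel, which is consistent with the back stop. I release, retreat and check.

Call:
{"name": "move_arm", "arguments": {
  "increments": [
    [0, 0, 0, 0],
    [0, 0, 0, 0],
    [0, 0, 0, 0],
    [0, 0, -0.02, 0],
    [0, 0, -0.03, 0],
    [0, 0, -0.03, 0],
    [-0.03, 0, -0.04, 0],
    [-0.03, 0, -0.04, 0],
    [0, 0, 0, 0]
  ],
  "grip": 0.5
}}

```text
time_s: 25.78
ee_pos: [0.5038, -0.1873, 0.1782]
eef_rot: [3.139, -0.006, 0.026]
force: [0.8, -0.4, -0.3]
grip_width: 0.0469
grip_force: 0.0
```

```bash
python3 - <<'E'
from h import *
e=pose(); im=cams.camera("wrist"); c=cam("wrist",e); print(e[0])
print([(round(r["conf"],2),np.round(r["centre"]).tolist(),at_z(c,r["centre"],.008)[:2].round(4)) for r in nets.mark_of("wrist","wrench_tail")])
t=cams.camera("top")
cv2.imwrite("pics/f.png",np.hstack([cv2.resize(im,(640,400))[0:300,150:490],cv2.resize(t[100:250,200:430],(460,300))]))
E
```

```text
[ 0.50376224 -0.18725659  0.17815681]
[(0.95, [315.0, 136.0], array([ 0.5609, -0.184 ]))]
```

View pics/f.png

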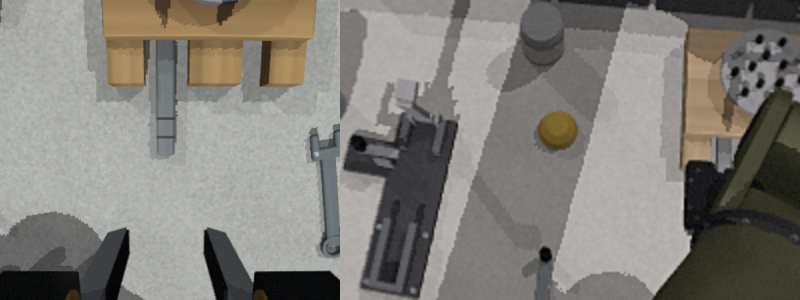

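The left panel shows the wrench in the bay with its handle end at (166,154) and its tail at x = 0.561. That puts the tip ≈146 mm inside the mouth, so it is home. The right panel shows the keeper standing open.

```bash
python3 -c "
from station import hand_in
print(hand_in())"
```

```text
the job is handed in; nothing more can be done
None
```

I handed the job in: the wrench is home against the bay's back stop (measured tip about 146 mm inside, let go), the keeper is standing open and no bystander was touched, but the hand-in gave no verdict.

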